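# Key on the settling rig's drive

## Robot

A 6-joint arm with a two-finger parallel gripper is mounted at the origin on the work surface. World frame = base frame: x ahead of the robot, y to its left, z up, the work surface at z = 0. Lengths are in m, angles in rad, forces in N, time in s.
With the tool pointing down it reaches from about 0.35 to 0.875 m from the base axis. Payload 4.2 kg.
Tool frame: the origin (TCP) lies midway between the tips of the shut fingers; the grasp point (between the pads) lies 19 mm behind it; y points along the fingers, x is the direction in which the jaws open and shut, and the axes are right-handed (so a half turn about y gives the same grasp; the last joint's range is limited). The gripper opens to 85 mm and grips with 20 to 120 N. Pads are 22 mm wide; open, the fingers measure 114 mm over their backs; the gripper's body (76 mm by 85 mm) begins 54 mm behind the grasp point. The pads swing forward as they close: fully open they stand 13 mm farther back than shut.
Start: joints at [1.423, 0.385, 0.008, 0, -1.194, -0.259], TCP at [0.247, 0.574, 0.231] pointing down, gripper open.
Joint ranges: [-3.14, 3.14], [-1.21, 2.06], [-1.07, 1.41], [-3.16, 2.05], [-2.99, -0.16], [-3.1, 3.1]. Speed limits (rad/s): [2.79, 2.79, 3.14, 3.14, 3.14, 3.14].

## Interface

Orientations are given as a 3x3 rotation matrix whose columns are the frame's x, y, z axes.
In Python, from plant import bot gives the robot as it stands.
- The arm moves only by the shell command python3 -m pendant 'ROWS' [OPENING]. ROWS is a JSON object of lists of equal length, an entry for each row: "dp": the shift along the tool's x, y, z scaled (see below), a list of three; "rotation": the turn, a rotation vector about the tool's x, y, z scaled (see below), a list of three. In form: {"dp": [[dx, dy, dz], ...], "rotation": [[wx, wy, wz], ...]}. A call has 1 to 12 rows; each row is the pose to reach, as a shift and turn from the pose commanded when the call began, along the tool's axes at that moment; what a row does not reach only later rows make up. The controller multiplies each number of a shift by 8 cm and each number of a turn by 30 degrees. A row lasts 1/8 s, in which the tool goes at most 62.5 mm and 10.7 degrees, less where a joint would pass 70% of its speed; a pose out of reach is approached as far as the arm can. A call with a number of a shift or a turn outside -1 to 1 is refused whole. A call with a gripper value outside its range is refused whole. OPENING is the finger opening in mm, from 0 to 85.4, set as the call begins (- or left out, the last holds). The fingers move at their own pace and stop on an object; the grip force is fixed at half the most. Time passes only in rows, so rows that repeat a pose let the fingers close. It gives the time, the measured TCP pose, the force and the opening at its end, in the units of the state.
- bot.get_obs(): the state, without advancing time (a new reading comes with each control period).
- bot.snapshot(name): name is "scene" or "top"; returns the picture (480x640x3 uint8, red, green, blue); there is no depth.
- bot.get_calibration(name): a dict with "camera_matrix" (3x3 intrinsics, pixels), "k1" (the pictures are not rectified: a ray, as slopes to the right and down, at radius r is drawn at 1 + k1 r^2 times it, then the intrinsics apply), "origin" and "attitude" of the camera in the world. Camera axes: x right, y down, z forward; pixel columns grow to the right and rows downward; lengths in m; the calibration is good to about 2 mm. A picture is of the moment at which its call begins. get_calibration takes no time and is no camera call.
- bot.sign_off(): hands the job in, once; it reports no verdict.
The state is a dict: "t": time; "joint_pos": joint angles; "qd": joint speeds; "joint_torque": joint torques, N m; "eef_pos": TCP position; "orientation": TCP orientation; "force": force on the tool from outside, world axes, zero at the start; "moment": the same for the moment, N m; "width": finger opening in m.
Only numpy, scipy, OpenCV 4.12 (cv2) and the standard library are available. Lean on these libraries where they do the work, as an engineer would, in place of code of your own. Each camera call takes 0.05 s, during which the arm holds its last target. There are 200 camera calls.

## Task

Switch on the drive of the settling rig: take the key with the flat, bar-shaped head out of the key stand, push it fully home in the slotted key switch on the grey control box, and turn it clockwise (seen from above) as far as it goes, about 75 degrees. Let go and leave the key seated in the switch.

Things in the scene. Friction and masses are not known exactly. Their poses are not given: they have to be found in the camera images.
- key_grip (a point): The right key: of three in the stand, the one with a flat upright bar head 42 long, 12 thick, 36 tall (others: round, cross heads). Point: centre of the bar; grip across its 12 mm. x along the bar, z up. Below: neck, then a round collar 44 wide, 5 thick, underside 31 below the point, then a flat blade 24 wide (along x), 8 thick, 30 long, tip 61 below the point. Same after a half turn. 0.12 kg.
- key_stand: Grey block 70 (x) by 240 (y) by 40 mm high, origin at the centre of its underside. Three keys stand upright in its slots, 75 mm apart along y, in any order, collars resting on its top and bars lying along y. Blades hang loosely in the slots: lift a key straight up by more than 30 mm. It is fixed.
- switch_mouth (a point): Centre of the flat top, 72 mm above the table, of the round steel key hub, 56 mm wide, 12 mm proud of the fixed grey control box (140 x 260 x 60 mm). x along the slot, z up; turns with the hub. Slot 28 long, 12 wide, 40 deep, mouth funnelled 4 mm wider all round. Key home: collar on the hub, grip point 31 mm above this point. A black selector knob without slot, 86 mm high, is 115 mm away.
- switch (a joint): Turn of the key hub, rad, growing clockwise seen from above: 0 = off (slot along the box's short side), stop at 1.3 = on. Starts at 0 to 0.2. Light friction (0.08 N m), no spring, stays where left. The key has 2 mm of play all round in the slot, so it must turn up to 0.17 rad more than the hub.

How it is judged:
On the way, in this order (a step that is already met when the one before it is completed fails the run):
1. the key is fully home in the switch, which is still off (turned less than 0.5 rad) (horizontal distance between key_grip and switch_mouth below 0.012 m and z of key_grip in the frame of switch_mouth below 0.039 m and value of joint switch below 0.5 rad), for 0.2 s.
2. with the key in it, the switch is turned clockwise to more than 1.0 rad (horizontal distance between key_grip and switch_mouth below 0.012 m and z of key_grip in the frame of switch_mouth below 0.041 m and value of joint switch above 1 rad), for 0.2 s.
At the end, for the whole second after the job is handed in: The bar-headed key stands in the switch, at rest and upright within 0.2 rad, its grip point within 12 mm sideways of the switch's axis and less than 39 mm above the hub's top (31 mm when fully home), and the switch is turned more than 1.0 rad clockwise (stop at 1.3) (horizontal distance between key_grip and switch_mouth below 0.012 m and z of key_grip in the frame of switch_mouth below 0.039 m and angle between key_grip's own z axis and vertical below 0.2 rad and value of joint switch above 1 rad and linear speed of key below 0.02 m/s); the robot touches nothing.
It also fails if it takes over 48 s, if anything falls off the work surface, if the arm or the gripper's body presses on something with over 40 N, if the wrist force passes 120 N, or if a joint passes its speed limit or range.

## Working session

There is one attempt and no reset: what is moved stays moved. The work goes in short steps, Python scripts to look and compute and a shell command to move; the robot and the scene stay as the last step left them, time stands still between calls to the robot, and variables do not carry over. Pictures are saved under pics/ and viewed, about 8 in all and at most 12, crops included, and the job is handed in when it is done.

```bash
ls; mkdir -p pics; python3 - <<'E'
from plant import bot
import cv2,numpy as np
np.set_printoptions(precision=4,suppress=True)
for n in("scene","top"):
    im=bot.snapshot(n); cv2.imwrite(f"pics/{n}0.png",im[:,:,::-1]); print(n,bot.get_calibration(n))
o=bot.get_obs(); print(o)
E
```

```text
pics
scene {'camera_matrix': array([[563.5761,   0.    , 326.1592],
       [  0.    , 563.5761, 235.4863],
       [  0.    ,   0.    ,   1.    ]]), 'k1': -0.09016240058265983, 'origin': array([0.8981, 0.4841, 0.6142]), 'attitude': array([[-0.8117,  0.3778, -0.4454],
       [ 0.584 ,  0.5116, -0.6303],
       [-0.0102, -0.7717, -0.6359]])}
top {'camera_matrix': array([[570.7954,   0.    , 316.8319],
       [  0.    , 570.7954, 244.0021],
       [  0.    ,   0.    ,   1.    ]]), 'k1': -0.10986500392422928, 'origin': array([ 0.4142, -0.0365,  0.9543]), 'attitude': array([[-0.0267, -0.9897,  0.1407],
       [-0.9996,  0.0261, -0.0061],
       [ 0.0024, -0.1408, -0.99  ]])}
{'t': 0.1, 'joint_pos': array([ 1.4226,  0.3855,  0.0068, -0.0004, -1.194 , -0.2586]), 'qd': array([ 0.0005, -0.0002,  0.0024,  0.0008,  0.0008, -0.0014]), 'joint_torque': array([ -0.0008, -39.3319,  18.893 ,   4.198 ,  -0.0026,   0.    ]), 'eef_pos': array([0.2471, 0.5735, 0.2303]), 'orientation': array([[-0.3958, -0.0007,  0.9183],
       [-0.9183, -0.0018, -0.3958],
       [ 0.002 , -1.    ,  0.0001]]), 'force': array([0.4331, 0.1199, 0.137 ]), 'moment': array([-0.0544,  0.0568,  0.035 ]), 'width': 0.08572329429281925}
```

View pics/scene0.png

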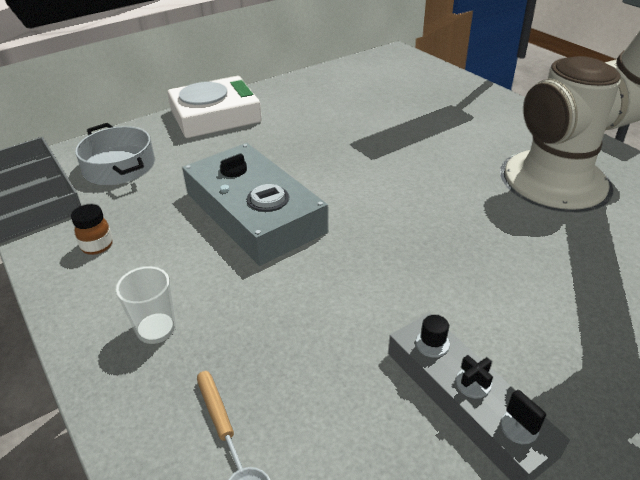

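View pics/top0.png

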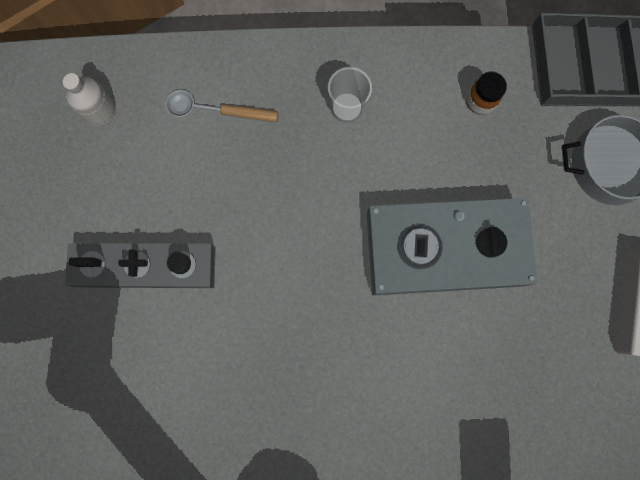

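The scene picture shows the bar key at about (525,411) and the hub at (268,196). In the top view they are at about (86,262) and (420,246), and the selector knob is at (491,242).

```bash
cat > h.py <<'E'
import numpy as np,cv2
from plant import bot
np.set_printoptions(precision=4,suppress=True)
def ray(n,uv):
    c=bot.get_calibration(n)
    p=cv2.undistortPoints(np.float64(uv).reshape(-1,1,2),c['camera_matrix'],np.float64([c['k1'],0,0,0]))[:,0]
    return c['origin'],np.c_[p,np.ones(len(p))]@c['attitude'].T
def plane(n,uv,z):
    o,d=ray(n,uv); return o+d*((z-o[2])/d[:,2])[:,None]
def tri(a,b):   # a: scene pixel, b: top pixel
    o1,d1=ray('scene',a);o2,d2=ray('top',b);d1,d2=d1[0],d2[0]
    s=np.linalg.lstsq(np.c_[d1,-d2],o2-o1,rcond=None)[0]
    p,q=o1+s[0]*d1,o2+s[1]*d2
    return (p+q)/2,np.linalg.norm(p-q)
def blob(im,roi,lo,hi):
    x,y,w,h=roi; g=cv2.cvtColor(im[y:y+h,x:x+w],cv2.COLOR_BGR2GRAY)
    cs,_=cv2.findContours(cv2.inRange(g,lo,hi),cv2.RETR_EXTERNAL,cv2.CHAIN_APPROX_NONE)
    c=max(cs,key=cv2.contourArea)+[x,y]; m=cv2.moments(c)
    return c,np.array([m['m10'],m['m01']])/m['m00'],m['m00']
E
python3 - <<'E'
from h import *
S=cv2.imread('pics/scene0.png');T=cv2.imread('pics/top0.png')
J=[('key',S,(495,375,60,65),0,33),('key',T,(62,245,48,30),0,33),
   ('slot',S,(255,183,28,22),0,80),('slot',T,(410,232,22,28),0,80),('hub',S,(240,178,55,40),150,255),('hub',T,(393,218,58,58),110,255)]
r=[];tiles=[]
for n,im,roi,lo,hi in J:
    c,m,a=blob(im,roi,lo,hi); r.append(m); print(n,m,a,cv2.minAreaRect(c))
    x,y,w,h=roi; t=im[y-5:y+h+5,x-5:x+w+5]; t=cv2.resize(t,None,fx=4,fy=4,interpolation=cv2.INTER_NEAREST)
    cv2.polylines(t,[((c-[x-5,y-5])*4+2).astype(int)],True,(0,0,255),1)
    tiles.append(cv2.copyMakeBorder(cv2.resize(t,None,fx=.9,fy=.9),0,max(0,290-int(t.shape[0]*.9)),0,max(0,265-int(t.shape[1]*.9)),cv2.BORDER_CONSTANT)[:290,:265])
for k in (0,2,4): print(J[k][0],tri(r[k],r[k+1]))
cv2.imwrite('pics/crops.png',np.vstack([np.hstack(tiles[::2]),np.hstack(tiles[1::2])]))
E
```

```text
key [524.5988 414.0121] 717.0 ((525.131103515625, 411.9425964355469), (44.17272186279297, 24.327009201049805), 39.80556869506836)
key [ 84.4004 261.9618] 231.0 ((84.5, 261.5), (31.0, 9.0), 0.0)
slot [267.0312 192.6667] 101.5 ((267.0500183105469, 192.65000915527344), (6.324554920196533, 21.187259674072266), 71.56504821777344)
slot [420.9333 245.3081] 237.5 ((421.0, 245.5), (21.0, 12.0), 90.0)
hub [266.0347 196.6814] 2001.0 ((267.0, 197.49998474121094), (53.99999237060547, 38.99999237060547), -0.0)
hub [420.734  245.6569] 888.0 ((420.7704772949219, 245.52456665039062), (34.31388854980469, 33.54566192626953), 50.19443130493164)
key (array([0.5209, 0.3279, 0.0689]), np.float64(0.00013368638500277466))
slot (array([ 0.5325, -0.2045,  0.0719]), np.float64(0.0017850075842342416))
hub (array([ 0.5336, -0.2062,  0.063 ]), np.float64(0.0006881940631042927))
```

View pics/crops.png

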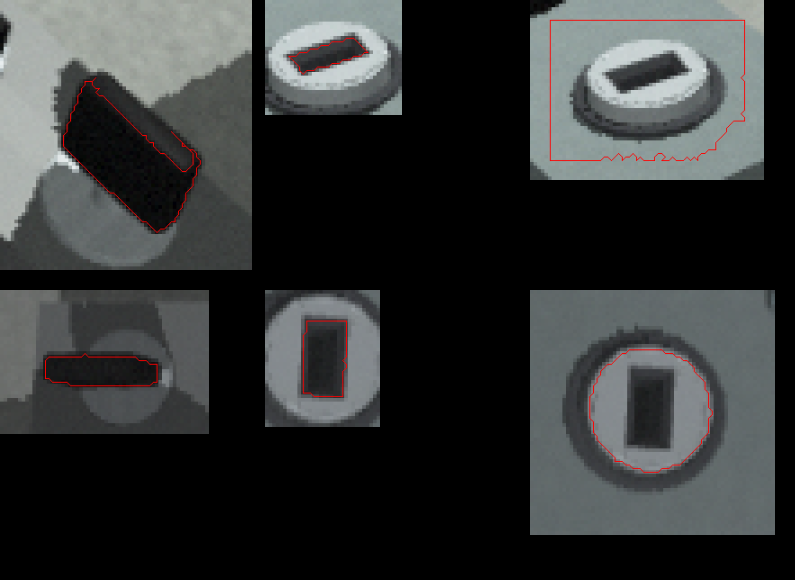

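The crops show a clean bar outline and clean slot and hub masks, except the hub in the scene view, which needs a higher threshold. Next I get the orientations and fix that mask.

```bash
python3 - <<'E'
from h import *
S=cv2.imread('pics/scene0.png');T=cv2.imread('pics/top0.png')
def ori(P):
    P=np.asarray(P)[:,:2]; r=cv2.minAreaRect((P*1000).astype(np.float32)); m=cv2.boxPoints(r)
    e=[m[1]-m[0],m[2]-m[1]]; e=max(e,key=np.linalg.norm)
    return np.array(r[0])/1000,r[1],np.degrees(np.arctan2(e[1],e[0]))%180
def pca(c,n,z):
    m=np.zeros((480,640),np.uint8);cv2.drawContours(m,[c],-1,255,-1);uv=np.argwhere(m)[:,::-1]
    P=plane(n,uv,z)[:,:2];w,v=np.linalg.eigh(np.cov(P.T));return P.mean(0),np.degrees(np.arctan2(v[1,1],v[0,1]))%180,np.sqrt(12*w)
ct,_,_=blob(T,(62,245,48,30),0,40);cs,_,_=blob(S,(495,375,60,65),0,33)
print('bar top@.08',pca(ct,'top',.08))
rr=cv2.minAreaRect(cs);print(cv2.boxPoints(rr))
for n,im,roi,hi in(('top',T,(410,232,22,28),95),('scene',S,(250,181,36,26),130)):
    c,m,a=blob(im,roi,0,hi);print('slot',n,pca(c,n,.072),ori(plane(n,c,.072)))
hs,m,_=blob(S,(245,178,48,40),190,255);ht,m2,_=blob(T,(393,218,58,58),110,255)
for n,c in(('scene',hs),('top',ht)):
    e=cv2.fitEllipse(cv2.convexHull(c)); P=plane(n,c,.072); print('hub',n,e,ori(P)); 
    if n=='scene':es=e[0]
    else: print('hub tri',tri(es,e[0]))
b,_,a=blob(T,(362,190,180,112),78,120);print('box',ori(plane('top',b,.06)))
k,_,_=blob(T,(60,238,160,55),0,74);print('stand',ori(plane('top',k,.04)))
# bar top long edge corners in scene (crop /3.6 -5 +roi)
for p in((74,92),(193,170),(100,72),(200,155)): print(plane('scene',[(p[0]/3.6+490,p[1]/3.6+370)],.089))
E
```

```text
bar top@.08 (array([0.5196, 0.3231]), np.float64(86.69545954863696), array([0.0137, 0.0504]))
[[500.377  407.1475]
 [515.9507 388.459 ]
 [549.8852 416.7377]
 [534.3115 435.4262]]
slot top (array([ 0.5332, -0.2047]), np.float64(173.4816932723858), array([0.0204, 0.0351])) (array([ 0.5332, -0.2049]), (20.17977523803711, 35.017234802246094), np.float32(173.92216))
slot scene (array([ 0.5435, -0.179 ]), np.float64(149.0690832225002), array([0.0371, 0.0704])) (array([ 0.5388, -0.1899]), (51.19731903076172, 58.73271560668945), np.float32(150.29227))
hub scene ((267.0360107421875, 192.85179138183594), (18.105331420898438, 31.708274841308594), 84.55899047851562) (array([ 0.5316, -0.204 ]), (52.111976623535156, 51.311187744140625), np.float32(31.31601))
hub top ((420.7737731933594, 245.7210235595703), (33.93812561035156, 34.86940383911133), 148.78573608398438) (array([ 0.533 , -0.2048]), (53.5665283203125, 53.71142578125), np.float32(127.49373))
hub tri (array([ 0.5322, -0.2045,  0.0713]), np.float64(0.0011746959277265847))
box (array([ 0.5352, -0.2607]), (295.285400390625, 180.92291259765625), np.float32(88.169586))
stand (array([0.5182, 0.2527]), (256.5046081542969, 89.19474029541016), np.float32(88.9263))
[[0.5287 0.3088 0.089 ]]
[[0.5216 0.3489 0.089 ]]
[[0.5166 0.3088 0.089 ]]
[[0.5157 0.3469 0.089 ]]
```

```bash
cat > plan.py <<'E'
import sys
from h import *
from scipy.spatial.transform import Rotation as R
def plan(p1,yaw1,maxcalls=9,p=None,yaw=None):
    """print dp/rotation (pendant units) per call from the present pose to p1, tool down, tool-x yaw in deg"""
    o=bot.get_obs(); p=o['eef_pos']; M=o['orientation']; p1=np.array(p1)
    c,s=np.cos(np.radians(yaw1)),np.sin(np.radians(yaw1))
    G=np.c_[[c,s,0],[0,0,-1],[-s,c,0]]
    for i in range(maxcalls):
        d=M.T@(p1-p)/.08; w=np.degrees(R.from_matrix(M.T@G).as_rotvec())/30
        if max(abs(d).max(),abs(w).max())<.004: break
        d/=max(1,abs(d).max()/.98); w/=max(1,abs(w).max()/.98)
        d,w=d.round(3),w.round(3); print(d.tolist(),w.tolist())
        p=p+M@d*.08; M=M@R.from_rotvec(np.radians(w*30)).as_matrix()
if __name__=='__main__': plan([float(a) for a in sys.argv[1:4]],float(sys.argv[4]))
E
python3 plan.py 0.5205 0.327 0.16 -180
```

```text
[0.332, 0.198, 0.98] [-0.001, 0.98, 0.001]
[-0.185, 0.191, 0.98] [-0.001, 0.98, 0.002]
[-0.825, 0.245, 0.98] [-0.0, 0.263, 0.0]
[-0.957, 0.247, 0.863] [-0.0, -0.0, 0.0]
```

```bash

python3 -m pendant '{"dp":[[0.33,0.2,0.98],[0.33,0.2,0.98],[0.33,0.2,0.98]],"rotation":[[0,0.98,0],[0,0.98,0],[0,0.98,0]]}' 85
python3 -m pendant '{"dp":[[-0.18,0.19,0.98],[-0.18,0.19,0.98],[-0.18,0.19,0.98]],"rotation":[[0,0.98,0],[0,0.98,0],[0,0.98,0]]}'
python3 -m pendant '{"dp":[[-0.82,0.24,0.98],[-0.82,0.24,0.98],[-0.82,0.24,0.98]],"rotation":[[0,0.26,0],[0,0.26,0],[0,0.26,0]]}'
python3 -m pendant '{"dp":[[-0.95,0.25,0.86],[-0.95,0.25,0.86],[-0.95,0.25,0.86],[-0.95,0.25,0.86]],"rotation":[[0,0,0],[0,0,0],[0,0,0],[0,0,0]]}'
python3 plan.py 0.5205 0.327 0.054 -180
python3 -c "
from h import *
im=bot.snapshot('scene');cv2.imwrite('pics/s1.png',cv2.cvtColor(im,4)[240:480,320:640])"
```

```text
t: 0.48
eef_pos: [0.3098, 0.5169, 0.2144]
orientation: [[-0.8, -0.001, 0.6], [-0.6, -0.002, -0.8], [0.002, -1.0, 0.001]]
force: [-0.6, 0.3, 1.0]
width: 0.0848
t: 0.85
eef_pos: [0.3686, 0.4633, 0.1991]
orientation: [[-0.992, -0.001, 0.13], [-0.13, -0.002, -0.992], [0.001, -1.0, 0.002]]
force: [-0.2, -0.2, 1.0]
width: 0.0849
t: 1.23
eef_pos: [0.4446, 0.394, 0.1795]
orientation: [[-1.0, -0.002, -0.002], [0.002, -0.002, -1.0], [0.002, -1.0, 0.002]]
force: [-0.5, 0.3, -0.9]
width: 0.0857
t: 1.72
eef_pos: [0.5192, 0.3284, 0.1609]
orientation: [[-1.0, -0.0, 0.002], [-0.002, 0.0, -1.0], [0.0, -1.0, -0.0]]
force: [0.6, -0.4, -1.3]
width: 0.0848
[-0.012, 0.98, 0.013] [0.0, 0.004, 0.0]
[-0.004, 0.357, 0.005] [0.0, 0.0, 0.0]
```

View pics/s1.png

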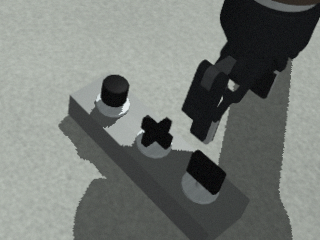

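The crop shows the open fingers straddling the bar key, one on each side of it at about crop (205,115) and (262,80). I'll descend and close.

```bash

python3 -m pendant '{"dp":[[-0.01,0.5,0.01],[-0.01,0.98,0.01],[-0.01,0.98,0.01]],"rotation":[[0,0,0],[0,0,0],[0,0,0]]}'
python3 -m pendant '{"dp":[[0,0.15,0],[0,0.35,0],[0,0.35,0],[0,0.35,0]],"rotation":[[0,0,0],[0,0,0],[0,0,0],[0,0,0]]}'
python3 -m pendant '{"dp":[[0,0,0],[0,0,0],[0,0,0],[0,0,0],[0,0,0],[0,0,0],[0,0,0],[0,0,0],[0,0,0],[0,0,0],[0,0,0],[0,0,0]],"rotation":[[0,0,0],[0,0,0],[0,0,0],[0,0,0],[0,0,0],[0,0,0],[0,0,0],[0,0,0],[0,0,0],[0,0,0],[0,0,0],[0,0,0]]}' 0
```

```text
t: 2.15
eef_pos: [0.518, 0.3266, 0.08]
orientation: [[-1.0, -0.005, 0.003], [-0.003, -0.004, -1.0], [0.005, -1.0, 0.004]]
force: [0.8, 0.5, 0.6]
width: 0.0848
t: 2.65
eef_pos: [0.5207, 0.3271, 0.0549]
orientation: [[-1.0, 0.001, 0.002], [-0.002, 0.0, -1.0], [-0.001, -1.0, -0.0]]
force: [-0.3, -0.8, 0.1]
width: 0.0847
t: 4.15
eef_pos: [0.5206, 0.3271, 0.0547]
orientation: [[-1.0, 0.0, 0.002], [-0.002, 0.0, -1.0], [-0.0, -1.0, -0.0]]
force: [-0.7, 0.6, 2.3]
width: 0.0114
```

```bash

python3 -m pendant '{"dp":[[0,-0.25,0],[0,-0.5,0],[0,-0.98,0],[0,-0.98,0]],"rotation":[[0,0,0],[0,0,0],[0,0,0],[0,0,0]]}'
python3 -m pendant '{"dp":[[0,-0.5,0],[0,-0.5,0],[0,-0.5,0]],"rotation":[[0,0,0],[0,0,0],[0,0,0]]}'
python3 - <<'E'
from h import *
a=cv2.cvtColor(bot.snapshot('scene'),4);b=cv2.cvtColor(bot.snapshot('top'),4)
cv2.imwrite('pics/s2.png',a[180:480,240:640])
E
python3 plan.py 0.5324 -0.2046 0.175 -96.3
```

```text
t: 4.65
eef_pos: [0.5215, 0.3279, 0.1354]
orientation: [[-1.0, 0.004, 0.002], [-0.002, 0.004, -1.0], [-0.004, -1.0, -0.004]]
force: [-1.0, 1.0, -1.1]
width: 0.0109
t: 5.03
eef_pos: [0.5194, 0.3263, 0.1711]
orientation: [[-1.0, -0.003, 0.001], [-0.001, -0.002, -1.0], [0.003, -1.0, 0.002]]
force: [0.7, -0.2, -1.6]
width: 0.0112
[-0.023, -0.005, 0.98] [0.0, -0.98, 0.003]
[0.523, -0.007, 0.98] [0.0, -0.98, 0.003]
[0.98, -0.008, 0.625] [0.0, -0.828, 0.002]
[0.98, -0.008, 0.132] [0.0, 0.0, -0.0]
[0.98, -0.008, 0.132] [0.0, 0.0, -0.0]
[0.98, -0.007, 0.132] [0.0, 0.0, -0.0]
[0.413, -0.004, 0.056] [0.0, 0.0, -0.0]
```

View pics/s2.png

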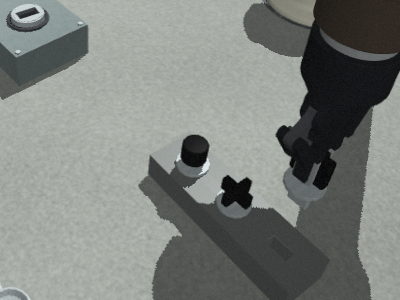

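The key came out cleanly: its collar is at crop (308,185) under the fingers and its slot in the stand is empty. Now I carry it over the switch.

```bash

python3 -m pendant '{"dp":[[0,0,0.5],[-0.02,-0.02,0.98],[-0.02,-0.02,0.98]],"rotation":[[0,-0.33,0],[0,-0.65,0],[0,-0.98,0]]}'
python3 -m pendant '{"dp":[[0.26,0,0.5],[0.52,-0.01,0.98],[0.52,-0.01,0.98]],"rotation":[[0,-0.33,0],[0,-0.65,0],[0,-0.98,0]]}'
python3 -m pendant '{"dp":[[0.5,0,0.32],[0.98,-0.01,0.62],[0.98,-0.01,0.62]],"rotation":[[0,-0.3,0],[0,-0.6,0],[0,-0.83,0]]}'
python3 -m pendant '{"dp":[[0.5,0,0.07],[0.98,-0.01,0.13],[0.98,-0.01,0.13]],"rotation":[[0,0,0],[0,0,0],[0,0,0]]}'
python3 -m pendant '{"dp":[[0.5,0,0.07],[0.98,-0.01,0.13],[0.98,-0.01,0.13]],"rotation":[[0,0,0],[0,0,0],[0,0,0]]}'
python3 -m pendant '{"dp":[[0.5,0,0.07],[0.98,-0.01,0.13],[0.98,-0.01,0.13],[0.98,-0.01,0.13],[0.98,-0.01,0.13]],"rotation":[[0,0,0],[0,0,0],[0,0,0],[0,0,0],[0,0,0]]}'
python3 plan.py 0.5324 -0.2046 0.15 -96.3
```

```text
t: 5.5
eef_pos: [0.5213, 0.2458, 0.1733]
orientation: [[-0.869, -0.003, 0.495], [-0.495, -0.002, -0.869], [0.003, -1.0, 0.0]]
force: [-0.3, 0.1, -0.6]
width: 0.0109
t: 5.88
eef_pos: [0.5235, 0.1569, 0.174]
orientation: [[-0.515, -0.003, 0.857], [-0.857, -0.002, -0.515], [0.003, -1.0, -0.002]]
force: [-0.2, 0.5, 0.3]
width: 0.0111
t: 6.25
eef_pos: [0.5254, 0.0643, 0.1748]
orientation: [[-0.108, -0.003, 0.994], [-0.994, -0.001, -0.108], [0.001, -1.0, -0.003]]
force: [0.5, 0.0, -0.6]
width: 0.0114
t: 6.62
eef_pos: [0.5274, -0.0141, 0.1756]
orientation: [[-0.112, -0.003, 0.994], [-0.994, -0.001, -0.112], [0.001, -1.0, -0.003]]
force: [-0.7, -0.5, -0.9]
width: 0.0109
t: 7.0
eef_pos: [0.5297, -0.0924, 0.1766]
orientation: [[-0.111, -0.002, 0.994], [-0.994, -0.0, -0.111], [0.0, -1.0, -0.002]]
force: [-0.3, 0.1, -1.4]
width: 0.011
t: 7.62
eef_pos: [0.5321, -0.1689, 0.1783]
orientation: [[-0.107, -0.0, 0.994], [-0.994, 0.0, -0.107], [-0.0, -1.0, -0.0]]
force: [0.1, 1.0, -1.1]
width: 0.0112
[0.443, 0.354, 0.051] [0.001, 0.006, -0.0]
```

```bash

python3 -m pendant '{"dp":[[0.3,0.2,0.03],[0.44,0.35,0.05],[0.44,0.35,0.05],[0.44,0.35,0.05],[0.44,0.35,0.05]],"rotation":[[0,0,0],[0,0,0],[0,0,0],[0,0,0],[0,0,0]]}'
python3 - <<'E'
from h import *
a=cv2.cvtColor(bot.snapshot('scene'),4);b=cv2.cvtColor(bot.snapshot('top'),4)
cv2.imwrite('pics/s3.png',a);cv2.imwrite('pics/t3.png',b)
A=cv2.resize(a[110:250,180:340],None,fx=3.5,fy=3.5,interpolation=cv2.INTER_NEAREST)
cv2.imwrite('pics/c3.png',A)
print(bot.get_obs()['eef_pos'])
E
```

```text
t: 8.25
eef_pos: [0.5327, -0.2051, 0.1512]
orientation: [[-0.107, 0.001, 0.994], [-0.994, -0.0, -0.107], [0.0, -1.0, 0.001]]
force: [-0.4, 0.1, -1.6]
width: 0.0112
[ 0.5326 -0.2052  0.1511]
```

View pics/c3.png

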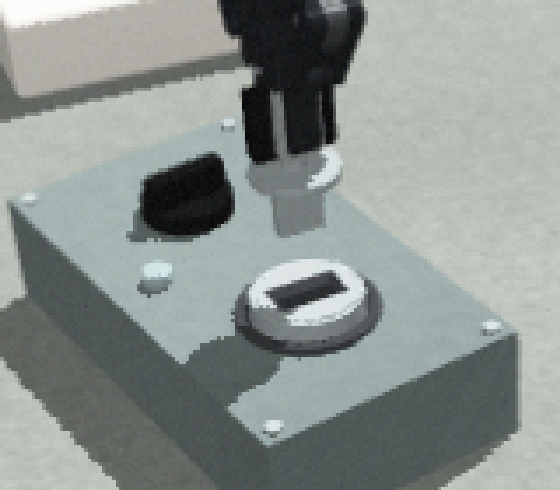

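The crop shows the key held upright above the hub. The blade's bottom edge runs from about crop (275,233) to (325,228), with the collar centre near (294,172). I'll compare these with the hub numerically.

```bash
python3 - <<'E'
from h import *
f=lambda x,y:(x/3.5+180-.15,y/3.5+110-.15)
print('blade bottom corners',plane('scene',[f(273,236),f(325,231)],.106))
print('collar l/r/c @.137',plane('scene',[f(246,172),f(343,172),f(294.5,172)],.137))
c=bot.get_calibration('scene')
def proj(P):
    P=np.float64(P);R=c['attitude'].T
    uv,_=cv2.projectPoints(P.reshape(-1,1,3),cv2.Rodrigues(R)[0],-R@c['origin'],c['camera_matrix'],np.float64([c['k1'],0,0,0]));uv=uv[:,0]
    return np.c_[(uv[:,0]+.15-180)*3.5,(uv[:,1]+.15-110)*3.5]
o=bot.get_obs();p=o['eef_pos'];a=np.radians(-6.2);u=np.array([np.cos(a),np.sin(a),0]);v=np.array([-u[1],u[0],0])
t=p*[1,1,0]+[0,0,p[2]-.0447]
print('expected tip corners',proj([t+s*.012*u+q*.004*v for s in(1,-1) for q in(1,-1)]))
th=np.linspace(0,6.28,60)
for z in(.030,.035):
    C=proj([t+[0,0,z]+.022*(np.cos(x)*u+np.sin(x)*v) for x in th]);print('collar ring',C.min(0),C.max(0))
H=proj([[.5324+.028*np.cos(x),-.2046+.028*np.sin(x),.072] for x in th]);print('hub ring',H.min(0),H.max(0))
E
```

```text
blade bottom corners [[ 0.5445 -0.2069  0.106 ]
 [ 0.5229 -0.1959  0.106 ]]
collar l/r/c @.137 [[ 0.5492 -0.2181  0.137 ]
 [ 0.5135 -0.1913  0.137 ]
 [ 0.5313 -0.2047  0.137 ]]
expected tip corners [[276.8996 239.7911]
 [269.8698 231.5806]
 [323.7044 225.2623]
 [316.4588 217.2134]]
collar ring [243.6546 148.5807] [339.7518 199.4881]
collar ring [242.626  139.3165] [339.0516 190.0328]
hub ring [244.719  256.1204] [361.9049 323.6414]
```

```bash

python3 -m pendant '{"dp":[[0,0.2,0],[0,0.4,0],[0,0.45,0],[0,0.5,0],[0,0.5,0]],"rotation":[[0,0,0],[0,0,0],[0,0,0],[0,0,0],[0,0,0]]}'
python3 -c "
from h import *
o=bot.get_obs();print(o['eef_pos'],o['force'])
cv2.imwrite('pics/c4.png',cv2.resize(cv2.cvtColor(bot.snapshot('scene'),4)[110:250,180:340],None,fx=3.5,fy=3.5,interpolation=0))"
```

```text
t: 8.98
eef_pos: [0.5322, -0.2056, 0.1103]
orientation: [[-0.108, -0.0, 0.994], [-0.994, 0.0, -0.108], [0.0, -1.0, -0.0]]
force: [0.2, -0.1, -1.0]
width: 0.0115
[ 0.5322 -0.2056  0.1103] [ 0.2367 -0.1414 -0.9845]
```

View pics/c4.png

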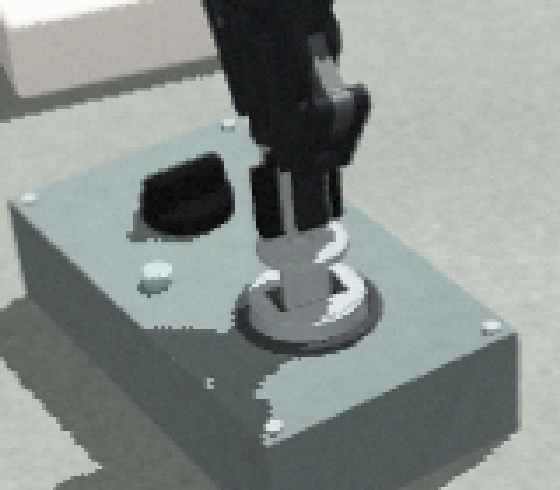

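The blade has entered the slot (crop 305,300) with no force on the tool, so I keep pushing down.

```bash

python3 -m pendant '{"dp":[[0,0.06,0],[0,0.12,0],[0,0.18,0],[0,0.22,0],[0,0.22,0]],"rotation":[[0,0,0],[0,0,0],[0,0,0],[0,0,0],[0,0,0]]}'
python3 -m pendant '{"dp":[[0,0.03,0],[0,0.06,0],[0,0.08,0],[0,0.08,0],[0,0.08,0]],"rotation":[[0,0,0],[0,0,0],[0,0,0],[0,0,0],[0,0,0]]}'
```

```text
t: 9.65
eef_pos: [0.5321, -0.2055, 0.0925]
orientation: [[-0.108, -0.001, 0.994], [-0.994, 0.0, -0.108], [-0.0, -1.0, -0.001]]
force: [0.8, 0.5, -1.7]
width: 0.0115
t: 10.28
eef_pos: [0.5323, -0.2056, 0.0867]
orientation: [[-0.108, 0.0, 0.994], [-0.994, -0.0, -0.108], [0.0, -1.0, 0.0]]
force: [1.1, 0.1, 1.4]
width: 0.0109
```

```bash

python3 -m pendant '{"dp":[[0,0.015,0],[0,0.03,0],[0,0.03,0],[0,0.03,0]],"rotation":[[0,0,0],[0,0,0],[0,0,0],[0,0,0]]}'
python3 -c "
from h import *
o=bot.get_obs();print(o['eef_pos'],o['force'],o['moment'])
cv2.imwrite('pics/c5.png',cv2.resize(cv2.cvtColor(bot.snapshot('scene'),4)[110:250,180:340],None,fx=3.5,fy=3.5,interpolation=0))"
```

```text
t: 10.78
eef_pos: [0.5324, -0.2056, 0.0866]
orientation: [[-0.107, 0.001, 0.994], [-0.994, -0.001, -0.107], [0.001, -1.0, 0.001]]
force: [-5.4, 2.8, 12.9]
width: 0.0112
[ 0.5324 -0.2056  0.0866] [-5.4464  2.824  12.8965] [ 0.9916  1.3944 -0.0525]
```

View pics/c5.png

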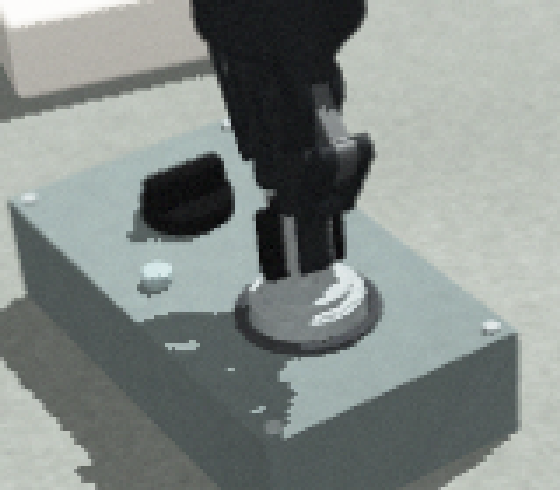

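The collar sits flush on the hub and a contact force of 13 N appears at the predicted height of 0.0867, so the key is home. I relieve the push slightly and turn clockwise (+ about tool y).

```bash

python3 -m pendant '{"dp":[[0,-0.02,0],[0,-0.02,0],[0,-0.02,0],[0,-0.02,0],[0,-0.02,0],[0,-0.02,0],[0,-0.02,0],[0,-0.02,0]],"rotation":[[0,0,0],[0,0.2,0],[0,0.4,0],[0,0.6,0],[0,0.8,0],[0,0.98,0],[0,0.98,0],[0,0.98,0]]}'
python3 -m pendant '{"dp":[[0,0,0],[0,0,0],[0,0,0],[0,0,0],[0,0,0],[0,0,0]],"rotation":[[0,0.2,0],[0,0.4,0],[0,0.6,0],[0,0.8,0],[0,0.98,0],[0,0.98,0]]}'
python3 -c "
from h import *
o=bot.get_obs();print(o['eef_pos'],o['force'],o['moment'])"
```

```text
t: 11.82
eef_pos: [0.5333, -0.2047, 0.0867]
orientation: [[-0.582, 0.002, 0.813], [-0.813, 0.001, -0.582], [-0.002, -1.0, 0.002]]
force: [0.2, 5.0, 7.2]
width: 0.0113
t: 12.58
eef_pos: [0.5331, -0.2049, 0.0867]
orientation: [[-0.906, 0.002, 0.422], [-0.422, 0.0, -0.906], [-0.002, -1.0, 0.0]]
force: [-0.7, 4.0, 6.2]
width: 0.0113
[ 0.5331 -0.2049  0.0867] [-0.6971  4.0018  6.1551] [ 1.3111  0.3943 -0.0535]
```

```bash

python3 -m pendant '{"dp":[[0,0,0],[0,0,0],[0,0,0],[0,0,0],[0,0,0]],"rotation":[[0,0.15,0],[0,0.3,0],[0,0.45,0],[0,0.5,0],[0,0.5,0]]}'
python3 -c "
from h import *
o=bot.get_obs();print(o['eef_pos'],o['force'],o['moment'])"
python3 -m pendant '{"dp":[[0,0,0],[0,0,0],[0,0,0],[0,0,0]],"rotation":[[0,0.08,0],[0,0.16,0],[0,0.16,0],[0,0.16,0]]}'
python3 -c "
from h import *
o=bot.get_obs();print(o['eef_pos'],o['force'],o['moment'],np.degrees(np.arctan2(*o['orientation'][[1,0],0])))"
```

```text
t: 13.2
eef_pos: [0.5329, -0.205, 0.0867]
orientation: [[-0.985, 0.001, 0.174], [-0.174, 0.0, -0.985], [-0.001, -1.0, -0.0]]
force: [-1.6, 3.6, 5.7]
width: 0.0115
[ 0.5329 -0.205   0.0867] [-1.5864  3.6409  5.7426] [ 1.1862  0.4417 -0.0421]
t: 13.7
eef_pos: [0.5329, -0.205, 0.0867]
orientation: [[-0.996, 0.001, 0.092], [-0.092, 0.0, -0.996], [-0.001, -1.0, -0.0]]
force: [-1.3, 3.7, 4.6]
width: 0.0113
[ 0.5329 -0.205   0.0867] [-1.318   3.6894  4.6091] [1.1511 0.4291 0.2395] -174.72007702141173
```

```bash

python3 -m pendant '{"dp":[[0,0,0],[0,0,0],[0,0,0]],"rotation":[[0,0.05,0],[0,0.1,0],[0,0.1,0]]}'
python3 -c "
from h import *
o=bot.get_obs();print(o['force'],o['moment'],np.degrees(np.arctan2(*o['orientation'][[1,0],0])))"
python3 -m pendant '{"dp":[[0,0,0],[0,0,0],[0,0,0]],"rotation":[[0,0.05,0],[0,0.1,0],[0,0.1,0]]}'
python3 -c "
from h import *
o=bot.get_obs();print(o['force'],o['moment'],np.degrees(np.arctan2(*o['orientation'][[1,0],0])))"
```

```text
t: 14.08
eef_pos: [0.5329, -0.205, 0.0867]
orientation: [[-0.999, 0.001, 0.043], [-0.043, -0.001, -0.999], [-0.001, -1.0, 0.001]]
force: [-1.2, 4.6, 5.8]
width: 0.0114
[-1.1786  4.5722  5.8327] [1.1532 0.4879 1.0094] -177.52233805369073
t: 14.45
eef_pos: [0.5329, -0.2051, 0.0867]
orientation: [[-1.0, 0.0, -0.006], [0.006, -0.001, -1.0], [-0.0, -1.0, 0.001]]
force: [-2.5, 4.4, 5.4]
width: 0.0113
[-2.4595  4.368   5.4229] [1.1521 0.5689 1.7132] 179.6693656750209
```

The turning moment has climbed to 1.7 N m, so the switch is at its stop. Now I relax the twist, open and retreat straight up.

```bash

python3 -m pendant '{"dp":[[0,0,0],[0,0,0],[0,0,0]],"rotation":[[0,-0.1,0],[0,-0.18,0],[0,-0.18,0]]}'
python3 -m pendant '{"dp":[[0,0,0],[0,0,0],[0,0,0],[0,0,0],[0,0,0],[0,0,0],[0,0,0],[0,0,0]],"rotation":[[0,0,0],[0,0,0],[0,0,0],[0,0,0],[0,0,0],[0,0,0],[0,0,0],[0,0,0]]}' 50
python3 -m pendant '{"dp":[[0,-0.1,0],[0,-0.3,0],[0,-0.6,0],[0,-0.98,0],[0,-0.98,0]],"rotation":[[0,0,0],[0,0,0],[0,0,0],[0,0,0],[0,0,0]]}'
python3 -m pendant '{"dp":[[0,-0.4,-0.5],[0,-0.4,-0.98],[0,-0.4,-0.98]],"rotation":[[0,0,0],[0,0,0],[0,0,0]]}'
python3 -m pendant '{"dp":[[0,0,-0.5],[0,0,-0.98],[0,0,-0.98]],"rotation":[[0,0,0],[0,0,0],[0,0,0]]}'
python3 -m pendant '{"dp":[[0,0,-0.5],[0,0,-0.98],[0,0,-0.98],[0,0,-0.98]],"rotation":[[0,0,0],[0,0,0],[0,0,0],[0,0,0]]}'
python3 - <<'E'
from h import *
a=cv2.cvtColor(bot.snapshot('scene'),4);b=cv2.cvtColor(bot.snapshot('top'),4)
A=cv2.resize(a[120:260,180:340],None,fx=2.5,fy=2.5,interpolation=0);B=cv2.resize(b[180:320,350:510],None,fx=2.5,fy=2.5,interpolation=0)
cv2.imwrite('pics/c6.png',np.hstack([A,B]))
cs,m,ar=blob(a,(245,150,50,50),0,30);ct,m2,ar2=blob(b,(395,215,55,55),0,33);print(m,ar,m2,ar2,tri(m,m2))
P=plane('top',ct.reshape(-1,2),.12)[:,:2];r=cv2.minAreaRect((P*1e3).astype(np.float32));print(r,cv2.boxPoints(r))
E
```

```text
t: 14.82
eef_pos: [0.5329, -0.205, 0.0867]
orientation: [[-0.997, 0.001, 0.083], [-0.083, -0.0, -0.997], [-0.001, -1.0, 0.0]]
force: [-0.8, 4.3, 6.4]
width: 0.011
t: 15.82
eef_pos: [0.5323, -0.2056, 0.0857]
orientation: [[-0.997, 0.0, 0.08], [-0.08, -0.0, -0.997], [-0.0, -1.0, 0.0]]
force: [0.0, 0.4, -0.3]
width: 0.0502
t: 16.45
eef_pos: [0.5343, -0.206, 0.1683]
orientation: [[-0.997, 0.008, 0.081], [-0.081, -0.002, -0.997], [-0.008, -1.0, 0.002]]
force: [0.9, 1.7, -0.2]
width: 0.0498
t: 16.82
eef_pos: [0.5257, -0.1256, 0.1968]
orientation: [[-0.997, 0.001, 0.083], [-0.083, 0.001, -0.997], [-0.001, -1.0, -0.0]]
force: [0.3, 1.0, -0.5]
width: 0.0498
t: 17.2
eef_pos: [0.5195, -0.0481, 0.1961]
orientation: [[-0.997, -0.0, 0.083], [-0.083, -0.0, -0.997], [0.0, -1.0, -0.0]]
force: [1.0, 0.2, -1.3]
width: 0.0497
t: 17.7
eef_pos: [0.5134, 0.028, 0.1959]
orientation: [[-0.997, -0.001, 0.079], [-0.079, -0.0, -0.997], [0.001, -1.0, 0.0]]
force: [-0.6, -0.4, -0.5]
width: 0.0498
[265.1638 177.3475] 318.5 [412.4386 245.0702] 9.5 (array([ 0.5339, -0.1887,  0.11  ]), np.float64(0.012459270941712824))
((527.4118041992188, -183.92529296875), (8.511164665222168, 6.42288875579834), 19.007978439331055) [[ 522.3423 -182.275 ]
 [ 524.4342 -188.3477]
 [ 532.4813 -185.5756]
 [ 530.3894 -179.5029]]
```

View pics/c6.png

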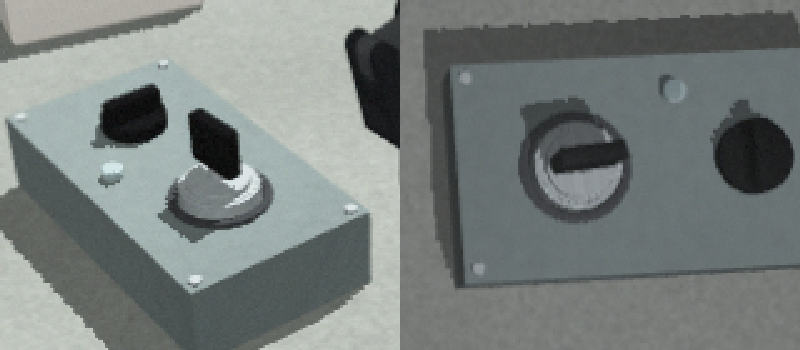

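The key stands upright in the hub with the collar flush. In the top view the bar lies along the box's long side, from crop (552,160) to (625,152), and the gripper is clear. One last numeric check with a fixed mask, then I hand in.

```bash
python3 - <<'E'
from h import *
a=cv2.cvtColor(bot.snapshot('scene'),4);b=cv2.cvtColor(bot.snapshot('top'),4)
_,m,ar=blob(a,(248,158,36,40),0,45);ct,m2,ar2=blob(b,(405,225,48,45),0,50)
print(m,ar,m2,ar2,cv2.minAreaRect(ct),tri(m,m2))
print([plane(n,[q],.103)[0] for n,q in(('scene',m),('top',m2))])
E
```

```text
[265.1897 177.1694] 336.5 [424.9928 241.9842] 232.5 ((424.99993896484375, 241.9999542236328), (9.050968170166016, 30.547014236450195), 81.8698959350586) (array([ 0.5332, -0.2049,  0.1029]), np.float64(0.002002041467738396))
[array([ 0.5326, -0.204 ,  0.103 ]), array([ 0.534 , -0.2055,  0.103 ])]
```

The grip point measures (0.533, -0.205, 0.103). That is within 1 mm of the hub axis and 31 mm above its top.

```bash
python3 -c "
from plant import bot
print(bot.sign_off())"
```

```text
the job is handed in; nothing more can be done
None
```

The bar-headed key is seated in the switch and turned clockwise to its stop. The job is handed in; sign-off gave no verdict. It took about 18 of the 48 s.

- **Picking up and seating:** I took the key out of the stand and pushed it in until the collar rested on the hub, with about 13 N of contact force at the predicted height.
- **Turning:** I turned it about 84°, until the turning moment rose to 1.7 N m. I then backed off about 5° to relieve the twist, opened the fingers and moved the arm clear.
- **Final position:** Measured from both cameras, the grip point is at (0.533, -0.205, 0.103). That is about 1 mm from the hub axis and 31 mm above its top, which matches fully home. The last picture shows the key upright and the gripper clear.
- **Switch angle:** The hub itself is hidden under the collar, so I inferred that it is at its stop from the moment and from the bar's direction, about 80° or more from the off position. I did not read it directly.
- **Checks that failed or disagreed:** Some early image masks were wrong (the hub and slot in the scene view, and the box outline). I fixed the hub mask and did not use the other results. The first mask of the key after release also failed, and I redid it before handing in. The two camera rays in the final measurement missed each other by 2 mm, which is the stated calibration error.

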